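# Turn the gas down and open the chamber

### The arm

A 6-joint arm with a two-finger parallel gripper is mounted at the origin on the work surface. World frame = base frame: x ahead of the robot, y to its left, z up, the work surface at z = 0. Lengths are in m, angles in rad, forces in N, time in s.
With the tool pointing down it reaches from about 0.375 to 0.825 m from the base axis. Payload 5.5 kg.
Tool frame: the origin (TCP) lies at the very end of the fingers, on their centre line; the grasp point (between the pads) lies 19 mm behind it; x points along the fingers, z is the direction in which the jaws open and shut, and the axes are right-handed (so a half turn about x gives the same grasp; the last joint's range is limited). The gripper opens to 85 mm and grips with 20 to 120 N. Pads are 22 mm wide; open, the fingers measure 114 mm over their backs; the gripper's body (76 mm by 85 mm) begins 54 mm behind the grasp point. The pads swing forward as they close: fully open they stand 13 mm farther back than shut.
Start: joints at [-1.17, 0.314, -0.047, 1.21, 0, 1.571], TCP at [0.234, -0.552, 0.231] pointing down, gripper open.
Joint ranges: [-2.67, 2.67], [-0.69, 1.73], [-1.03, 1.25], [-2.08, 2.16], [-1.42, 1.45], [-3.14, 3.14]. Speed limits (rad/s): [2.39, 2.39, 3.01, 3.14, 3.14, 3.14].

### API

Orientations are given as [roll, pitch, yaw] about the fixed x, y, z axes, in that order (R = Rz(yaw) Ry(pitch) Rx(roll)).
In Python, from station import robot, snapshot, trace, place_of gives the robot as it stands.
- The arm moves only by the tool send_rows, never from a script. Its argument "deltas" is a list of rows, each an object with "translation": the shift along the tool's x, y, z each as a share of 0.15 m, from -1 to 1, a list of three; "angular": the turn, a rotation vector about the tool's x, y, z each as a share of 180 degrees, from -1 to 1, a list of three. A call has 1 to 10 rows; each row is the pose to reach, as a shift and turn from the pose commanded when the call began, along the tool's axes at that moment, turning the shorter way round; what a row does not reach only later rows make up. A row lasts 1/10 s, in which the tool goes at most 50 mm and 8.59 degrees, less where a joint would pass 70% of its speed; a pose out of reach is approached as far as the arm can. A call with a number of a shift or a turn outside -1 to 1 is refused whole. A call with a gripper value outside its range is refused whole. "gripper" is the closure in counts, from 0 (fully open) to 255 (shut), set as the call begins (left out, the last holds). The fingers move at their own pace and stop on an object; the grip force is fixed at half the most. Time passes only in rows, so rows that repeat a pose let the fingers close. It gives the time, the measured TCP pose, the force and the opening at its end, in the units of the state.
- robot.get_obs(): the state, without advancing time (a new reading comes with each control period).
- snapshot(name): name is "side" or "top" or "wrist"; returns a dict with "image" (400x640x3 uint8, red, green, blue), "camera_matrix" (3x3 intrinsics, pixels), "k1" (the pictures are not rectified: a ray, as slopes to the right and down, at radius r is drawn at 1 + k1 r^2 times it, then the intrinsics apply), "view" (4x4, takes a point from world to camera coordinates). Camera axes: x right, y down, z forward; pixel columns grow to the right and rows downward; lengths in m; the calibration is good to about 2 mm. A picture is of the moment at which its call begins. There is no depth.
- robot.close_job(): hands the job in, once; it reports no verdict.
Trained networks look in the newest picture that a camera, given by its name, has taken for a name from the list of things; names that differ only in an ending like _2 or _b are one class to them, and where a whole thing is asked for, a point or a joint stands for the part that bears it (a point fixed in the world has none). Each returns a list of dicts, best first, with "p" (0 to 1); they miss things now and then, are a little off and sometimes report something else, mostly with a low value. They report only what shows in the picture. A call takes as long as a camera call.
- trace(target, camera): "mask" (400x640 bool, what is visible of it) and "rect" ([left, top, right, bottom] in pixels, round what is visible of it).
- place_of(target, camera): "at" ([row, column] in pixels: a listed point, or the origin of a listed thing).
The state is a dict: "time": time; "joints": joint angles; "qvel": joint speeds; "joint_torque": joint torques, N m; "tool_pos": TCP position; "eef_rot": TCP orientation; "contact_force": force on the tool from outside, world axes, zero at the start; "torque": the same for the moment, N m; "opening": finger opening in m.
Only numpy, scipy, OpenCV 4.12 (cv2) and the standard library are available. Lean on these libraries where they do the work, as an engineer would, in place of code of your own. Each camera call takes 0.05 s, during which the arm holds its last target. There are 200 camera calls.

### The job

Turn the gas valve on the sloping panel down until its pointer lines up with the small metal set tab on the dial (do not shift the tab). Then open the round chamber: tip its loose lid up by the fin, with the opposite edge still resting on the rim, before lifting it off, and lay it flat, fin up, on the middle of the black rubber mat. Set the lid down rather than dropping it, and leave the other things on the bench where they stand.

Things in the scene. Friction and masses are not known exactly. Their poses are not given: they have to be found in the camera images.
- panel: White gas panel fixed to the bench, base 160 x 260 x 20 mm, origin at the centre of its underside. Its flat face, 170 x 180 mm, slopes 40 degrees from level and looks up and towards the panel's -x; the face's centre is 85 mm straight above the origin. The valve axis is the face's normal there, 40 degrees off vertical.
- pipe_mid (a point): Middle of the fixed steel pipe, 10 mm thick, that bridges over the panel along the panel's y, 260 mm above the bench at panel x = -20 mm, on two upright legs at panel y = +-115 mm. It bars the handle from straight above; come along the valve axis, beneath and beside it. Axes as the panel's.
- valve_grip (a point): Point to grip on the black valve handle, on the valve axis, 40 mm out from the face. The handle is a bar 60 mm long, 14 mm wide, from 18 to 54 mm out from the face; a nose with a white line points from one end, to 41 mm from the axis. z = valve axis, outward from the face; x = along the bar to the pointer; y = across the bar (pinch this way). Turns with the handle.
- valve (a joint): Valve opening in rad: 0 = shut, pointer straight up the slope; 1.571 = fully open, a quarter turn counter-clockwise seen facing the panel, pointer towards the panel's +y; stops at both ends. Starts nearly open. Stays where it is left; stiff friction of 0.10 N m.
- tab_mark (a point): Top of the dark metal set tab, a block 14 x 9 mm standing 10 mm off the face just outside the pointer, its centre 50 mm from the valve axis. z = outward from the face, x = from the valve axis towards the tab. Very stiff; not to be moved.
- set_tab (a joint): Angle of the set tab about the valve axis in rad, counted just as the valve's: the pointer is lined up when joint valve equals it.
- tub: Chamber: open round aluminium tub fixed to the bench, outer radius 60 mm, 70 mm high, wall 5 mm. Origin at the centre of its underside, z up.
- lid: Loose round grey plastic lid lying on the tub's rim, about 0.13 kg: disc of radius 63 mm, 5 mm thick, over a locating plug of radius 51 mm, 6 mm deep, that sits loosely (4 mm play) inside the rim. Origin at the centre of the plug's underside (64 mm above the bench when seated), z up, x towards the fin.
- lid_fin (a point): Point to grip on the lid's upright fin, 42 mm from the lid's centre along its x, 35 mm above the lid's origin. The fin is 10 mm thick (along the lid's y, the direction to pinch), 30 mm long (along the lid's x), and stands 36 mm above the disc. Axes as the lid's.
- lid_far (a point): Point under the lid's disc at the edge opposite the fin, 60 mm from the lid's centre along its -x, 6 mm above its origin: it rests on the rim (70 mm above the bench) and is the pivot when the lid is tipped by the fin.
- mat: Black rubber mat fixed on the bench, 150 x 150 mm, 4 mm thick. Origin at the centre of its underside.
- wash_bottle: White plastic bottle, radius 30, height 150 mm; bystander, leave alone. Origin at its underside.
- dish: Clear flat dish, radius 30, height 18 mm; bystander, leave alone. Origin at its underside.
- sample_jar: Amber glass jar, radius 20, height 60 mm; bystander, leave alone. Origin at its underside.
- screwdriver: Screwdriver lying on the bench; bystander, leave alone. Origin at its underside.
- slide_box: Cardboard box 80 x 100 x 35 mm; bystander, leave alone. Origin at its underside.
- reagent: Glass bottle, radius 22, height 85 mm; bystander, leave alone. Origin at its underside.
- joypad: White stage joystick, 130 x 100 mm, 85 mm high; bystander, leave alone. Origin at its underside.

How it is judged:
On the way, in this order (a step that is already met when the one before it is completed fails the run):
1. the valve is turned down to the set tab, with the lid still on (angle between the x axis of valve_grip and the x axis of tab_mark, either way round below 0.1 rad and distance of lid from where it was at the start of the episode below 0.02 m), for 0.3 s.
2. the lid is tipped up by more than 11 degrees, its far edge still on the rim (angle between lid's own z axis and vertical above 0.2 rad and height (world z) of lid_far below 0.082 m and horizontal distance between lid and tub below 0.03 m), for 0.1 s.
3. the lid is lifted clear of the tub ((height (world z) of lid_far above 0.085 m or horizontal distance between lid and tub above 0.1 m)), for 0.1 s.
At the end, for the whole second after the job is handed in: The valve's pointer points at the set tab within 0.10 rad (about 6 degrees), the tab is within 6 mm of where it was, and the lid lies at rest on the mat, fin up and flat within 0.10 rad, its centre within 40 mm of the mat's centre (angle between the x axis of valve_grip and the x axis of tab_mark, either way round below 0.1 rad and velocity of joint valve between -0.05 and 0.05 rad/s and horizontal distance between lid and mat below 0.04 m and angle between lid's own z axis and vertical below 0.1 rad and height (world z) of lid below 0.01 m and linear speed of lid below 0.02 m/s and distance of tab_mark from where it was at the start of the episode below 0.006 m); the robot touches nothing.
It fails at once if the set tab is shifted (more than 6 mm) (distance of tab_mark from where it was at the start of the episode above 0.006 m).
It fails at once if the lid is taken off while the valve is not at the set tab (distance of lid from where it was at the start of the episode above 0.03 m and not (angle between the x axis of valve_grip and the x axis of tab_mark, either way round below 0.1 rad)).
It fails at once if the lid is dropped (falls faster than 0.6 m/s out of the fingers) (linear speed of lid above 0.6 m/s and contact force between the fingers and lid below 0.1 N).
It fails at once if a bystander is moved by more than 30 mm or knocked over (distance of any of wash_bottle, dish, sample_jar, screwdriver, slide_box, reagent, joypad from where it was at the start of the episode above 0.03 m or angle between any of wash_bottle, dish, sample_jar, slide_box, reagent, joypad's own z axis and vertical above 0.6 rad).
It also fails if it takes over 61 s, if anything falls off the work surface, if the arm or the gripper's body presses on something with over 40 N, if the wrist force passes 120 N, or if a joint passes its speed limit or range.

## Working session

There is one attempt and no reset: what is moved stays moved. The work goes in short steps, Python scripts to look and compute and a tool call to move; the robot and the scene stay as the last step left them, time stands still between calls to the robot, and variables do not carry over. Pictures are saved under pics/ and viewed, about 8 in all and at most 12, crops included, and the job is handed in when it is done.

Besides the shell and the picture viewer there is one more tool, called after "Request:" in YAML: its name, and indented under it one key for each argument. send_rows: Moves the arm, as the interface text tells. Shift numbers are shares of 0.15 m and turn numbers shares of 180 degrees, none past 1 either way. Its arguments: {"type":"object","properties":{"deltas":{"type":"array","items":{"type":"object","properties":{"translation":{"type":"array","items":{"type":"number","minimum":-1,"maximum":1}},"angular":{"type":"array","items":{"type":"number","minimum":-1,"maximum":1}}}}},"gripper":{"type":"number"}},"required":["deltas"]}

```bash
mkdir -p pics; ls
cat > h.py <<'E'
import numpy as np, cv2
from scipy.spatial.transform import Rotation as R
from scipy.optimize import least_squares
from station import robot, snapshot, trace, place_of
def proj(s,P):
    V=np.array(s["view"]);K=np.array(s["camera_matrix"])
    c=np.atleast_2d(P)@V[:3,:3].T+V[:3,3]
    q=c[:,:2]/c[:,2:];q=q*(1+s["k1"]*(q**2).sum(1,keepdims=True))
    return q*[K[0,0],K[1,1]]+[K[0,2],K[1,2]]   # col,row
def ray(s,rc):
    V=np.array(s["view"]);K=np.array(s["camera_matrix"])
    d=np.array([(rc[1]-K[0,2])/K[0,0],(rc[0]-K[1,2])/K[1,1]]);u=d.copy()
    for _ in range(20):u=d/(1+s["k1"]*(u@u))
    return -V[:3,:3].T@V[:3,3], V[:3,:3].T@np.array([u[0],u[1],1])
def atz(s,rc,z):
    o,d=ray(s,rc);return o+d*(z-o[2])/d[2]
def tri(obs):
    A=np.zeros((3,3));b=np.zeros(3)
    for s,rc in obs:
        o,d=ray(s,rc);d=d/np.linalg.norm(d);M=np.eye(3)-np.outer(d,d);A+=M;b+=M@o
    p=np.linalg.solve(A,b)
    return p,[np.round(proj(s,p)[0][::-1]-rc,1) for s,rc in obs]
def save(s,n,crop=None,f=1):
    im=s["image"][...,::-1]
    if crop:im=im[crop[0]:crop[1],crop[2]:crop[3]]
    cv2.imwrite(f"pics/{n}.png",cv2.resize(im,None,fx=f,fy=f,interpolation=cv2.INTER_CUBIC))
def tool():
    o=robot.get_obs();return np.array(o["tool_pos"]),R.from_euler("xyz",o["eef_rot"])
def delta(p,Rt,p0=None,R0=None):
    if p0 is None:p0,R0=tool()
    return np.round(R0.inv().apply(np.array(p)-p0)/.15,3),np.round((R0.inv()*Rt).as_rotvec()/np.pi,4)
E
python3 - <<'E'
from h import *
np.set_printoptions(precision=3,suppress=True)
print(robot.get_obs())
S={c:snapshot(c) for c in("side","top","wrist")}
for c in S: save(S[c],c+"0"); print(c,S[c]["camera_matrix"],S[c]["k1"],-S[c]["view"][:3,:3].T@S[c]["view"][:3,3])
for n in "panel pipe_mid valve_grip tab_mark tub lid lid_fin lid_far mat wash_bottle dish sample_jar screwdriver slide_box reagent joypad".split():
    obs=[];t=n
    for c in S:
        r=place_of(n,c)
        if r: t+=f" | {c} {np.round(r[0]['at'])} p{r[0]['p']:.2f}"
        if r and c!="wrist": obs.append((S[c],r[0]['at']))
    if len(obs)==2: p,e=tri(obs); t+=f" -> {np.round(p,3)} {e[0]} {e[1]}"
    elif obs: t+=f" z0-> {np.round(atz(*obs[0],0),3)}"
    print(t)
E
```

```text
pics
{'time': 0.0, 'joints': array([-1.17 ,  0.314, -0.048,  1.21 ,  0.   ,  1.571]), 'qvel': array([ 0.   ,  0.001,  0.001, -0.001, -0.001, -0.003]), 'joint_torque': array([ -0.   , -53.959,  33.975,   0.019,  -0.   ,  -0.   ]), 'tool_pos': array([ 0.234, -0.552,  0.23 ]), 'eef_rot': array([3.14 , 1.569, 1.97 ]), 'contact_force': array([-0.597, -0.331, -1.052]), 'torque': array([ 0.005,  0.033, -0.025]), 'opening': 0.08513719730602914}
side [[423.243   0.    317.968]
 [  0.    423.243 201.189]
 [  0.      0.      1.   ]] -0.015958713498325578 [0.043 0.746 1.026]
top [[452.365   0.    319.951]
 [  0.    452.365 196.461]
 [  0.      0.      1.   ]] 0.0427697907226272 [ 0.468 -0.005  1.234]
wrist [[298.925   0.    316.881]
 [  0.    298.925 198.724]
 [  0.      0.      1.   ]] -0.05432523695974157 [ 0.309 -0.521  0.373]
panel | side [299. 256.] p0.76 | top [187. 213.] p0.76 | wrist [ 48. 107.] p0.55 -> [0.537 0.285 0.01 ] [0.2 1.2] [-1.  -0.7]
pipe_mid | side [234. 254.] p0.96 | top [173. 195.] p0.92 -> [0.547 0.261 0.255] [-0.3 -1.8] [1.8 1.1]
valve_grip | side [266. 257.] p0.62 | top
[... 651 characters left out ...]
.721 -0.225  0.014] [-0.4 -3. ] [3.7 1.9]
dish | side [247. 351.] p0.73 | top [234. 327.] p0.79 -> [ 0.416 -0.027  0.01 ] [0.  0.7] [-0.7 -0.4]
sample_jar | side [264. 332.] p0.78 | top [229. 296.] p0.64 -> [0.429 0.058 0.01 ] [0.1 1.1] [-1.1 -0.6]
screwdriver | side [201. 269.] p0.76 | top [232. 330.] p0.70 -> [0.511 0.054 0.245] [-6.6 43.3] [-39.2 -37.1]
slide_box | side [163. 341.] p0.63 | top [141. 452.] p0.79 -> [ 0.668 -0.364  0.008] [-0.1 -1.2] [1.6 0.8]
reagent | side [229. 247.] p0.59 | top [111. 284.] p0.78 -> [ 0.744  0.095 -0.   ] [-0.2 -1.2] [1.2 0.7]
joypad | side [220. 429.] p0.56 | top [289. 418.] p0.59 | wrist [ 50. 109.] p0.69 -> [ 0.267 -0.275  0.008] [ 0.  -0.9] [1.  0.5]
```

View pics/side0.png

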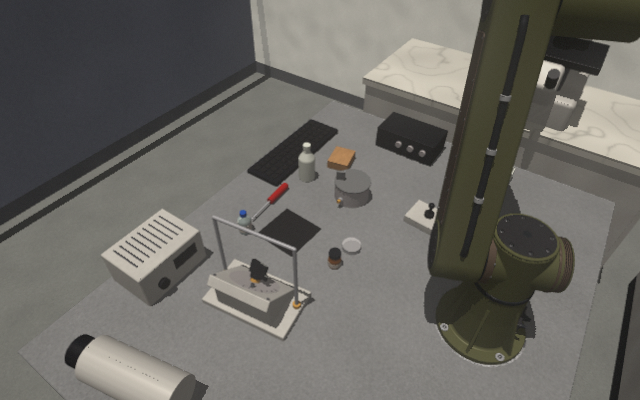

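View pics/top0.png

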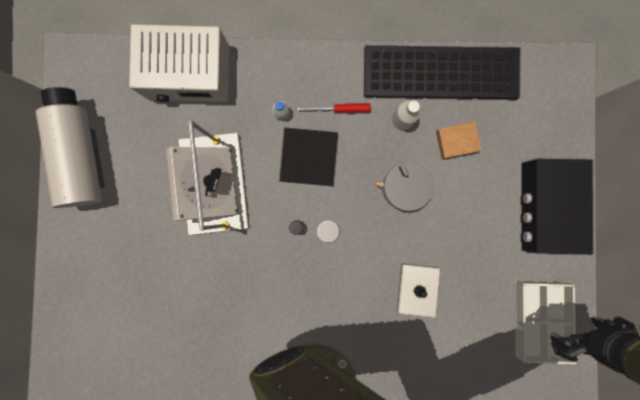

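The side view shows the pipe bridge at (255,232) with the valve at (258,268), the tub with its lid at (352,187) and the mat at (288,232). In the top view the panel is at (210,185), the lid at (408,188) with its fin at (405,171), and the mat at (308,157). The low side of the panel faces image right, which is world -y.

Run:
```python
from h import *
s=snapshot("top");t=snapshot("side")
a=cv2.resize(s["image"][110:245,155:260,::-1],None,fx=4,fy=4,interpolation=cv2.INTER_CUBIC)
b=cv2.resize(t["image"][205:340,195:320,::-1],None,fx=3.5,fy=3.5,interpolation=cv2.INTER_CUBIC)
h=540;b=cv2.copyMakeBorder(b,0,h-b.shape[0],0,0,cv2.BORDER_CONSTANT)if b.shape[0]<h else b[:h]
cv2.imwrite("pics/z1.png",cv2.resize(np.hstack([a,b]),None,fx=.9,fy=.9))
print(a.shape,b.shape)
```

```text
(540, 420, 3) (540, 438, 3)
```

View pics/z1.png

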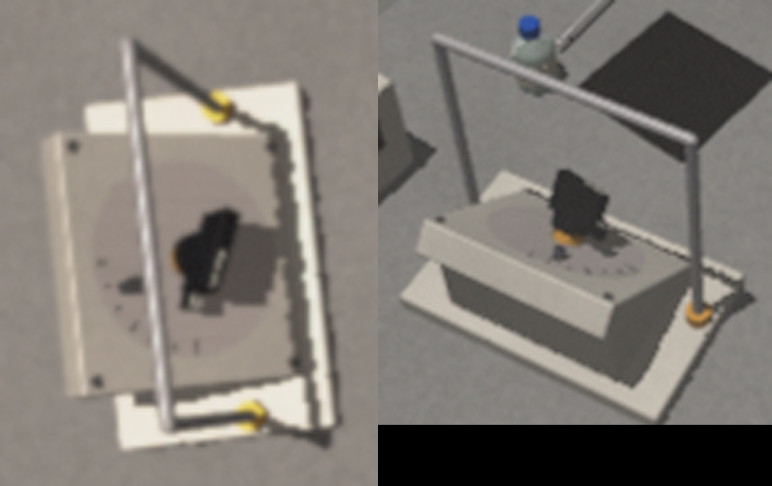

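The crops show the pointer directed almost towards world -x (top-crop (190,300)). The dark tab is at top-crop (130,285), slightly off straight up the slope. I'll fit the panel pose from the pipe ends, base corners and tab.

```bash
cat > fit.py <<'E'
from h import *
np.set_printoptions(precision=4,suppress=True)
s=snapshot("top");t=snapshot("side")
T=lambda x,y:np.array([155+x/3.6,110+y/3.6]);D=lambda x,y:np.array([195+(x-378)/3.15,205+y/3.15])
# pts in panel frame
L=[(s,T(128,42),(-.02,-.115,.26)),(s,T(168,427),(-.02,.115,.26)),
   (s,T(298,83),(-.08,-.13,.02)),(s,T(336,425),(-.08,.13,.02)),(s,T(120,448),(.08,.13,.02)),
   (t,D(437,38),(-.02,-.115,.26)),(t,D(693,140),(-.02,.115,.26)),(t,D(743,275),(-.08,.13,.02)),(t,D(655,420),(.08,.13,.02))]
def W(p,q):return R.from_euler("z",p[2]).apply(q)+[p[0],p[1],0]
f=lambda p:np.concatenate([proj(c,W(p,np.array(q)))[0]-u for c,u,q in L])
r=least_squares(f,[.537,.285,1.57],loss="soft_l1");p=r.x
print("panel",p,np.round(f(p),1))
c40,s40=np.cos(np.radians(40)),np.sin(np.radians(40))
n=np.array([-s40,0,c40]);u=np.array([c40,0,s40]);y=np.array([0,1,0.])
loc=lambda a,r,h:W(p,np.array([0,0,.085])+h*n+r*(np.cos(a)*u+np.sin(a)*y))
print("grip",loc(0,0,.04),"axis",R.from_euler("z",p[2]).apply(n))
def ang(c,px,r,h):
    g=np.arange(-.3,1.9,.002);e=[np.linalg.norm(proj(c,loc(a,r,h))[0]-px) for a in g];i=np.argmin(e);return g[i],e[i]
print("tab top/side",ang(s,T(130,285),.05,.008),ang(t,D(560,253),.05,.008))
for nme,c in(("top",s),("side",t)):
    for k in("tab_mark","valve_grip"):
        q=place_of(k,c and nme)
        if q: print(nme,k,q[0]["at"],q[0]["p"],ang(c,np.array(q[0]["at"])[::-1],.05,.01) if k=="tab_mark" else proj(c,loc(0,0,.04)))
print("nose",ang(s,T(188,305),.041,.036), [proj(s,loc(a,.041,.036))[0] for a in(1.2,1.4,1.57)],T(188,305))
np.save("panel.npy",p)
E
python3 fit.py
```

```text
panel [0.5428 0.2797 1.702 ] [ 0.2  0.6  0.1 -0.2  0.  -0.7 -0.3  0.5 -0.2  0.9 -0.1 -0.2 -0.7  0.
  0.3 -0.9 -0.1  0.1]
grip [0.5462 0.2542 0.1156] axis [ 0.0841 -0.6373  0.766 ]
tab top/side (np.float64(0.3400000000000006), np.float64(0.47441162550393556)) (np.float64(0.3860000000000006), np.float64(0.7373671224460107))
top tab_mark [189.7, 190.4] 0.44 (np.float64(0.3460000000000006), np.float64(1.6986016519435942))
top valve_grip [233.5, 330.1] 0.67 [[214.5064 179.8522]]
side tab_mark [260.8, 256.1] 0.52 (np.float64(0.05600000000000033), np.float64(22.775120846858794))
side valve_grip [268.6, 255.3] 0.66 [[258.6202 267.4265]]
nose (np.float64(1.0260000000000011), np.float64(0.11487572091639857)) [array([209.8221, 195.7446]), array([212.8657, 196.4355]), array([215.4628, 196.504 ])] [207.2222 194.7222]
```

```bash
cat > plan.py <<'E'
from h import *
np.set_printoptions(precision=4,suppress=True)
p=np.load("panel.npy")
Rp=R.from_euler("z",p[2]);c40,s40=np.cos(np.radians(40)),np.sin(np.radians(40))
n=Rp.apply([-s40,0,c40]);u=Rp.apply([c40,0,s40]);y=Rp.apply([0,1,0]);F=np.array([p[0],p[1],.085])
b=lambda a:np.cos(a)*u+np.sin(a)*y
v=lambda a:-np.sin(a)*u+np.cos(a)*y
def vrot(a,sg): z=sg*v(a);return R.from_matrix(np.column_stack([-n,np.cross(z,-n),z]))
E
python3 - <<'E'
from plan import *
s=snapshot("wrist");V=np.array(s["view"]);p0,R0=tool()
o=robot.get_obs();q=o["joints"]
print("cam in tool",R0.inv().apply(-V[:3,:3].T@V[:3,3]-p0));print("cam axes in tool (cols x,y,z)\n",R0.inv().as_matrix()@V[:3,:3].T)
B=R.from_euler("z",q[0])*R.from_euler("y",q[1]-q[2]+q[3])
print("c",((B.inv()*R0).as_rotvec()),R0.as_matrix())
for sg in(1,-1):
  Rt=vrot(1.3,sg);tp=F+n*.16
  # decompose with wrist azimuth from wrist approx .2 behind
  w=tp+n*.2;az=np.arctan2(w[1],w[0])
  print(sg,tp,az,(R.from_euler("z",az).inv()*Rt).as_euler("YZX"),(R.from_euler("z",az).inv()*vrot(.36,sg)).as_euler("YZX"),delta(tp,Rt))
  print("camdir in upslope",Rt.apply(R0.inv().apply(-V[:3,:3].T@V[:3,3]-p0))@np.c_[u,y,n])
print(R0.apply([1,0,0]))
E
```

```text
cam in tool [-0.1427  0.0809  0.0005]
cam axes in tool (cols x,y,z)
 [[-0.     -0.3135  0.9496]
 [-0.0002 -0.9496 -0.3135]
 [ 1.     -0.0002 -0.    ]]
c [-0.0001  0.     -0.    ] [[-0.      0.9207  0.3902]
 [ 0.      0.3902 -0.9207]
 [-1.     -0.     -0.0001]]
1 [0.5563 0.1778 0.2076] 0.08758797148009972 [1.6074 0.6973 1.7846] [1.6074 0.6973 2.7246] (array([ 0.158,  3.877, -3.644]), array([ 0.1649,  0.2248, -0.0001]))
camdir in upslope [-0.0221 -0.0778  0.1427]
-1 [0.5563 0.1778 0.2076] 0.08758797148009972 [ 1.6074  0.6973 -1.357 ] [ 1.6074  0.6973 -0.417 ] (array([ 0.158,  3.877, -3.644]), array([-0.7845,  0.0002,  0.2963]))
camdir in upslope [0.0221 0.0778 0.1427]
[-0.  0. -1.]
```

Request:
send_rows:
  deltas:
    - {"translation":[-0.25,0,0],"angular":[0.05,0.03,0]}
    - {"translation":[-0.55,0,0],"angular":[0.08,0.05,0]}
    - {"translation":[-0.7,0,0],"angular":[0.1,0.06,0]}
  gripper: 0

```text
time: 3.3
tool_pos: [0.2343, -0.5528, 0.3388]
eef_rot: [-2.982, 1.382, 1.812]
contact_force: [0.4, -0.7, -0.3]
opening: 0.0852
```

Run:
```python
from plan import *
o=robot.get_obs();q=o["joints"];print(o["time"],q)
p0,R0=tool();print(p0,(R.from_euler("z",q[0]).inv()*R0).as_euler("YZX"),q[1]-q[2]+q[3])
```

```text
3.3 [-1.1849  0.4822  0.4213  1.6964  0.027   1.8724]
[ 0.2343 -0.5528  0.3388] [1.7574 0.027  0.3016] 1.7573980724802276
```

```bash
cat >> plan.py <<'E'
def Rq(pos,pi,q5,ro,back=.2):
    # fixed-point for azimuth of wrist
    az=np.arctan2(pos[1],pos[0])
    for _ in range(30):
        Rt=R.from_euler("z",az)*R.from_euler("YZX",[pi,q5,ro])
        w=np.array(pos)-Rt.apply([back,0,0]);az=np.arctan2(w[1],w[0])
    return Rt
E
python3 - <<'E'
from plan import *
p0,R0=tool()
tp=F+n*.16
for pos,e in [((.36,-.30,.33),(1.65,.15,-.95)),((.50,-.05,.33),(1.63,.35,-2.2)),((.55,.12,.28),(1.61,.6,-3.45)),(tp,None)]:
    Rt=Rq(pos,*e) if e else vrot(1.3,1)
    print(pos,*delta(pos,Rt,p0,R0));p0,R0=np.array(pos),Rt
E
```

```text
(0.36, -0.3, 0.33) [ 0.327  0.979 -1.575] [-0.5351 -0.0303  0.0141]
(0.5, -0.05, 0.33) [0.313 1.442 1.213] [-0.5588 -0.0574  0.0393]
(0.55, 0.12, 0.28) [ 0.714 -0.649  0.759] [-0.4691 -0.0576 -0.0678]
[0.5563 0.1778 0.2076] [ 0.614 -0.024 -0.077] [-0.3529  0.0137 -0.032 ]
```

Run:
```python
from plan import *
p0,R0=tool()
tp=F+n*.16
Ps=[((.29,-.43,.335),(1.7,.1,-.5)),((.36,-.31,.33),(1.65,.15,-1.3)),((.43,-.17,.33),(1.63,.3,-2.1)),((.50,-.04,.32),(1.62,.45,-2.9)),((.55,.08,.29),(1.61,.6,-3.7)),(tp,None)]
for pos,e in Ps:
    Rt=Rq(pos,*e) if e else vrot(1.3,1)
    print(np.array(pos),*delta(pos,Rt,p0,R0));p0,R0=np.array(pos),Rt
```

```text
[ 0.29  -0.43   0.335] [ 0.157  0.44  -0.769] [-0.3092 -0.0168  0.0137]
[ 0.36 -0.31  0.33] [0.17  0.911 0.012] [-0.3327 -0.0104  0.    ]
[ 0.43 -0.17  0.33] [0.173 0.568 0.858] [-0.339  -0.0448  0.0078]
[ 0.5  -0.04  0.32] [ 0.355 -0.459  0.798] [-0.3294 -0.0489 -0.0197]
[0.55 0.08 0.29] [ 0.548 -0.7    0.037] [-0.3091 -0.0216 -0.0507]
[0.5563 0.1778 0.2076] [ 0.822 -0.182 -0.142] [-0.2918  0.0081 -0.0409]
```

Request:
send_rows:
  deltas:
    - {"translation":[0.157,0.44,-0.769],"angular":[-0.309,-0.017,0.014]}
    - {"translation":[0.157,0.44,-0.769],"angular":[-0.309,-0.017,0.014]}
    - {"translation":[0.157,0.44,-0.769],"angular":[-0.309,-0.017,0.014]}
    - {"translation":[0.157,0.44,-0.769],"angular":[-0.309,-0.017,0.014]}
    - {"translation":[0.157,0.44,-0.769],"angular":[-0.309,-0.017,0.014]}
    - {"translation":[0.157,0.44,-0.769],"angular":[-0.309,-0.017,0.014]}
    - {"translation":[0.157,0.44,-0.769],"angular":[-0.309,-0.017,0.014]}

```text
time: 4.0
tool_pos: [0.2894, -0.4292, 0.3327]
eef_rot: [1.969, 1.408, 1.455]
contact_force: [0.5, -0.3, 0.0]
opening: 0.0851
```

Request:
send_rows:
  deltas:
    - {"translation":[0.17,0.911,0.012],"angular":[-0.333,-0.01,0]}
    - {"translation":[0.17,0.911,0.012],"angular":[-0.333,-0.01,0]}
    - {"translation":[0.17,0.911,0.012],"angular":[-0.333,-0.01,0]}
    - {"translation":[0.17,0.911,0.012],"angular":[-0.333,-0.01,0]}
    - {"translation":[0.17,0.911,0.012],"angular":[-0.333,-0.01,0]}
    - {"translation":[0.17,0.911,0.012],"angular":[-0.333,-0.01,0]}
    - {"translation":[0.17,0.911,0.012],"angular":[-0.333,-0.01,0]}
    - {"translation":[0.17,0.911,0.012],"angular":[-0.333,-0.01,0]}

```text
time: 4.8
tool_pos: [0.359, -0.3092, 0.3277]
eef_rot: [0.753, 1.402, 1.278]
contact_force: [-0.2, -0.4, 0.5]
opening: 0.0854
```

Request:
send_rows:
  deltas:
    - {"translation":[0.173,0.568,0.858],"angular":[-0.339,-0.045,0.008]}
    - {"translation":[0.173,0.568,0.858],"angular":[-0.339,-0.045,0.008]}
    - {"translation":[0.173,0.568,0.858],"angular":[-0.339,-0.045,0.008]}
    - {"translation":[0.173,0.568,0.858],"angular":[-0.339,-0.045,0.008]}
    - {"translation":[0.173,0.568,0.858],"angular":[-0.339,-0.045,0.008]}
    - {"translation":[0.173,0.568,0.858],"angular":[-0.339,-0.045,0.008]}
    - {"translation":[0.173,0.568,0.858],"angular":[-0.339,-0.045,0.008]}
    - {"translation":[0.173,0.568,0.858],"angular":[-0.339,-0.045,0.008]}

```text
time: 5.6
tool_pos: [0.4283, -0.1691, 0.3273]
eef_rot: [-0.328, 1.265, 1.261]
contact_force: [0.8, 0.6, 0.7]
opening: 0.0855
```

Request:
send_rows:
  deltas:
    - {"translation":[0.355,-0.459,0.798],"angular":[-0.329,-0.049,-0.02]}
    - {"translation":[0.355,-0.459,0.798],"angular":[-0.329,-0.049,-0.02]}
    - {"translation":[0.355,-0.459,0.798],"angular":[-0.329,-0.049,-0.02]}
    - {"translation":[0.355,-0.459,0.798],"angular":[-0.329,-0.049,-0.02]}
    - {"translation":[0.355,-0.459,0.798],"angular":[-0.329,-0.049,-0.02]}
    - {"translation":[0.355,-0.459,0.798],"angular":[-0.329,-0.049,-0.02]}
    - {"translation":[0.355,-0.459,0.798],"angular":[-0.329,-0.049,-0.02]}
    - {"translation":[0.355,-0.459,0.798],"angular":[-0.329,-0.049,-0.02]}

```text
time: 6.4
tool_pos: [0.4979, -0.0388, 0.3171]
eef_rot: [-1.21, 1.118, 1.423]
contact_force: [0.5, 0.3, 1.0]
opening: 0.0854
```

Run:
```python
from plan import *
o=robot.get_obs();print(o["time"],o["joints"],o["tool_pos"])
p0,R0=tool();tp=F+n*.16
for pos,e in [((.55,.08,.29),(1.61,.6,-3.7)),(tp,None)]:
    Rt=Rq(pos,*e) if e else vrot(1.3,1)
    print(np.array(pos),*delta(pos,Rt,p0,R0));p0,R0=np.array(pos),Rt
```

```text
6.4 [-0.3651  0.1537 -0.1336  1.3879  0.4418 -1.4507] [ 0.4979 -0.0388  0.3171]
[0.55 0.08 0.29] [ 0.528 -0.708  0.025] [-0.3098 -0.021  -0.0503]
[0.5563 0.1778 0.2076] [ 0.822 -0.182 -0.142] [-0.2918  0.0081 -0.0409]
```

Request:
send_rows:
  deltas:
    - {"translation":[0.53,-0.71,0.025],"angular":[-0.31,-0.021,-0.05]}
    - {"translation":[0.53,-0.71,0.025],"angular":[-0.31,-0.021,-0.05]}
    - {"translation":[0.53,-0.71,0.025],"angular":[-0.31,-0.021,-0.05]}
    - {"translation":[0.53,-0.71,0.025],"angular":[-0.31,-0.021,-0.05]}
    - {"translation":[0.53,-0.71,0.025],"angular":[-0.31,-0.021,-0.05]}
    - {"translation":[0.53,-0.71,0.025],"angular":[-0.31,-0.021,-0.05]}
    - {"translation":[0.53,-0.71,0.025],"angular":[-0.31,-0.021,-0.05]}

```text
time: 7.1
tool_pos: [0.5496, 0.0809, 0.2903]
eef_rot: [-2.062, 0.971, 1.568]
contact_force: [-0.1, 0.1, 0.6]
opening: 0.0857
```

Request:
send_rows:
  deltas:
    - {"translation":[0.822,-0.182,-0.142],"angular":[-0.292,0.008,-0.041]}
    - {"translation":[0.822,-0.182,-0.142],"angular":[-0.292,0.008,-0.041]}
    - {"translation":[0.822,-0.182,-0.142],"angular":[-0.292,0.008,-0.041]}
    - {"translation":[0.822,-0.182,-0.142],"angular":[-0.292,0.008,-0.041]}
    - {"translation":[0.822,-0.182,-0.142],"angular":[-0.292,0.008,-0.041]}
    - {"translation":[0.822,-0.182,-0.142],"angular":[-0.292,0.008,-0.041]}
    - {"translation":[0.822,-0.182,-0.142],"angular":[-0.292,0.008,-0.041]}
    - {"translation":[0.822,-0.182,-0.142],"angular":[-0.292,0.008,-0.041]}

```text
time: 7.9
tool_pos: [0.5559, 0.1786, 0.2079]
eef_rot: [-2.87, 0.875, 1.703]
contact_force: [0.1, 1.1, 0.6]
opening: 0.0856
```

Run:
```python
from plan import *
o=robot.get_obs();print(o["time"],o["joints"],o["tool_pos"])
tp=F+n*.16;print(delta(tp,vrot(1.3,1)))
s=snapshot("wrist")
im=cv2.resize(s["image"][...,::-1],None,fx=1.25,fy=1.25,interpolation=cv2.INTER_CUBIC).copy()
def dot(P,c):
    q=proj(s,P)[0]*1.25;cv2.circle(im,tuple(int(x) for x in q),3,c,1)
dot(F,(0,0,255));dot(F+.018*n,(0,255,255));dot(F+.054*n,(0,255,255))
for a in np.arange(0,1.6,.2):dot(F+.05*b(a)+.01*n,(0,255,0) if a else (255,0,0))
cv2.imwrite("pics/w1.png",im)
for k in("tab_mark","valve_grip"):
    q=place_of(k,"wrist");print(k,[(x["at"],x["p"]) for x in q])
print(proj(s,F+.04*n),proj(s,F+.05*b(.36)+.01*n))
```

```text
7.9 [-0.0542  0.3799 -0.1918  1.1528  0.6814 -3.1109] [0.5559 0.1786 0.2079]
(array([-0.002,  0.003,  0.005]), array([-0.    ,  0.0008,  0.    ]))
tab_mark [([206.7, 277.5], 0.55)]
valve_grip [([191.2, 315.3], 0.63)]
[[317.3436 192.4722]] [[278.6016 211.093 ]]
```

View pics/w1.png

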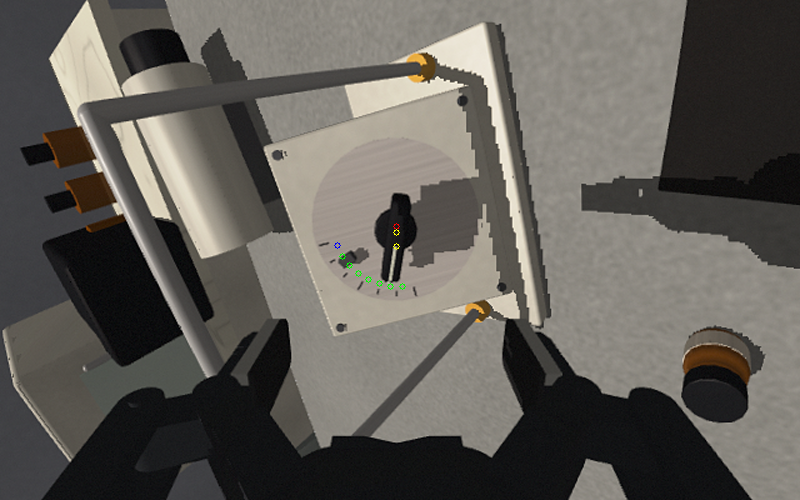

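Run:
```python
from plan import *
s=snapshot("wrist")
g=np.arange(0,1.7,.005)
def fit(px,r,h):
    e=[np.linalg.norm(proj(s,F+r*b(a)+h*n)[0]-px) for a in g];i=np.argmin(e);return round(g[i],3),round(e[i],1)
print("tab img",fit(np.array([349,258])/1.25,.05,.008),"net",fit(np.array([277.5,206.7]),.05,.01))
print("bar tail",[fit(np.array([400,197])/1.25,-.03,h) for h in(.036,.054)],"nose",[fit(np.array([391,280])/1.25,.041,h) for h in(.018,.036)])
# dark handle mask near axis -> principal direction
im=s["image"].astype(int).sum(2);m=np.zeros(im.shape,np.uint8)
r=[x for x in trace("valve_grip","wrist")]
print([(x["rect"],x["p"]) for x in r])
cv2.imwrite("pics/w2.png",cv2.resize(s["image"][140:245,240:360,::-1],None,fx=5,fy=5,interpolation=cv2.INTER_CUBIC))
for a in(1.1,1.2,1.3,1.4):print(a,((proj(s,F+.054*n+np.outer([-.03,.03],b(a)))-[240,140])*5).round(),((proj(s,F+np.outer([1,1],.041*b(a))+np.outer([.03,.05],n))-[240,140])*5).round())
for a in(.3,.4):print("tab",a,((proj(s,F+.05*b(a)+.01*n)-[240,140])*5).round())
```

```text
tab img (np.float64(0.3), np.float64(2.4)) net (np.float64(0.275), np.float64(1.4))
bar tail [(np.float64(1.23), np.float64(1.5)), (np.float64(1.245), np.float64(5.5))] nose [(np.float64(1.185), np.float64(0.3)), (np.float64(1.17), np.float64(6.9))]
[([299.5, 154.5, 331.5, 224.6], 0.87)]
1.1 [[424. 119.]
 [355. 439.]] [[346. 440.]
 [344. 483.]]
1.2 [[407. 116.]
 [371. 441.]] [[366. 442.]
 [366. 486.]]
1.3 [[389. 115.]
 [388. 442.]] [[387. 443.]
 [388. 487.]]
1.4 [[371. 116.]
 [404. 441.]] [[408. 443.]
 [409. 486.]]
tab 0.3 [[185. 342.]]
tab 0.4 [[200. 361.]]
```

View pics/w2.png

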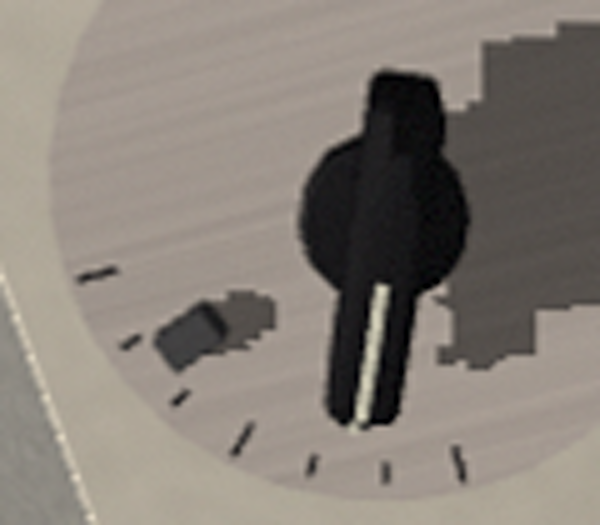

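Run:
```python
from plan import *
s=snapshot("wrist")
P=lambda x,y:np.array([240+x/5,140+y/5])
tk=[(97,275),(130,342),(180,398),(243,440),(313,465),(386,472),(459,463)]
def f(q):
    return np.concatenate([proj(s,F+q[0]*u+q[1]*y+q[2]*b(q[3]+i*q[4]))[0]-P(*t) for i,t in enumerate(tk)])
r=least_squares(f,[0,0,.058,0,.262],loss="soft_l1",f_scale=.3);print(r.x,np.round(f(r.x),1))
G=lambda a,rr,h,q=r.x:F+q[0]*u+q[1]*y+rr*b(a)+h*n
t=least_squares(lambda z:proj(s,G(z[0],z[1],.01))[0]-P(183,347),[.3,.05]);print("tab",t.x)
o=least_squares(lambda z:np.r_[proj(s,G(z[0],.041,z[2]))[0]-P(360,427),proj(s,G(z[0],z[1],z[2]))[0]-P(382,288)],[1.2,.02,.03]);print("nose",o.x,o.fun)
x=lambda z,h:proj(s,G(z,.041,h))[0]
```

```text
[ 0.0008 -0.0016  0.0628  0.0025  0.2634] [-0.1  0.   0.1  0.   0.1  0.  -0.2 -0.1 -0.2 -0.   0.   0.1  0.1 -0.1]
tab [0.3488 0.0508]
nose [1.2056 0.0112 0.0258] [ 0.3386  0.1001 -1.219  -0.1237]
```

```bash
cat >> plan.py <<'E'
F=F+.0006*u-.001*y
E
python3 - <<'E'
from plan import *
print(delta(F+.1*n,vrot(1.21,1)));print(delta(F+.022*n,vrot(1.21,1),F+.1*n,vrot(1.21,1)));print(robot.get_obs()["time"])
E
```

```text
(array([ 0.399,  0.011, -0.   ]), array([0.0301, 0.0007, 0.    ]))
(array([0.52, 0.  , 0.  ]), array([0., 0., 0.]))
8.2
```

Request:
send_rows:
  deltas:
    - {"translation":[0.2,0.01,0],"angular":[0.03,0,0]}
    - {"translation":[0.4,0.011,0],"angular":[0.03,0.0007,0]}
    - {"translation":[0.5,0.011,0],"angular":[0.03,0.0007,0]}
    - {"translation":[0.6,0.011,0],"angular":[0.03,0.0007,0]}
    - {"translation":[0.7,0.011,0],"angular":[0.03,0.0007,0]}
    - {"translation":[0.8,0.011,0],"angular":[0.03,0.0007,0]}
    - {"translation":[0.92,0.011,0],"angular":[0.03,0.0007,0]}
    - {"translation":[0.92,0.011,0],"angular":[0.03,0.0007,0]}

```text
time: 9.0
tool_pos: [0.5439, 0.2669, 0.1003]
eef_rot: [-2.777, 0.873, 1.707]
contact_force: [-0.8, 0.3, 0.3]
opening: 0.0856
```

Request:
send_rows:
  deltas:
    - {"translation":[0,0,0]}
    - {"translation":[0,0,0]}
    - {"translation":[0,0,0]}
    - {"translation":[0,0,0]}
    - {"translation":[0,0,0]}
    - {"translation":[0,0,0]}
    - {"translation":[0,0,0]}
  gripper: 200

```text
invalid input at $.deltas[0]: expected keys translation, angular
```

Run:
```python
from plan import *
o=robot.get_obs();print(o["time"],o["joints"][5],o["opening"])
p0,R0=tool();e=p0-F;print("out",e@n,"u,y",e@u,e@y,"force tool",R0.inv().apply(o["contact_force"]),"mom",R0.inv().apply(o["torque"]))
```

```text
9.0 -2.8277370961519956 0.08555778765368337
out 0.019979640699100014 u,y -0.0006445332195006979 0.0016548104077624525 force tool [-0.0118 -0.8528 -0.2022] mom [-0.0201 -0.5602  0.1575]
```

Request:
send_rows:
  deltas:
    - {"translation":[-0.01,0.009,-0.008],"angular":[0,0,0]}
    - {"translation":[-0.01,0.009,-0.008],"angular":[0,0,0]}
    - {"translation":[-0.01,0.009,-0.008],"angular":[0,0,0]}

```text
time: 9.3
tool_pos: [0.5483, 0.2656, 0.1043]
eef_rot: [-2.784, 0.872, 1.7]
contact_force: [0.3, 0.8, 0.7]
opening: 0.0855
```

Request:
send_rows:
  deltas:
    - {"translation":[0,0,0],"angular":[0,0,0]}
    - {"translation":[0,0,0],"angular":[0,0,0]}
    - {"translation":[0,0,0],"angular":[0,0,0]}
    - {"translation":[0,0,0],"angular":[0,0,0]}
    - {"translation":[0,0,0],"angular":[0,0,0]}
    - {"translation":[0,0,0],"angular":[0,0,0]}
    - {"translation":[0,0,0],"angular":[0,0,0]}
  gripper: 220

```text
time: 10.0
tool_pos: [0.5472, 0.2656, 0.1032]
eef_rot: [-2.781, 0.873, 1.703]
contact_force: [-1.2, -3.7, 1.2]
opening: 0.0133
```

```bash
cat > st.py <<'E'
from plan import *
o=robot.get_obs();print(o["time"],o["joints"],o["opening"])
p0,R0=tool();e=p0-F;print("out",e@n,"u,y",e@u,e@y,"force tool",R0.inv().apply(o["contact_force"]),"mom",R0.inv().apply(o["torque"]))
z=R0.apply([0,0,1]);print("angle a",np.arctan2(-z@u,z@y),"axis err",R0.apply([1,0,0])@np.c_[u,y,n])
E
python3 st.py
```

```text
10.0 [ 0.0951  0.4402 -0.3664  0.7953  0.6972 -2.8299] 0.013291069324533226
out 0.023339768471566207 u,y -4.792490032040633e-05 -0.0015433660086563046 force tool [-3.1614 -0.8731  2.3555] mom [-0.0731 -1.0961 -0.0069]
angle a 1.2114547910348856 axis err [-0.0004  0.0006 -1.    ]
```

Request:
send_rows:
  deltas:
    - {"translation":[0,0,0],"angular":[0.03,0,0]}
    - {"translation":[0,0,0],"angular":[0.06,0,0]}
    - {"translation":[0,0,0],"angular":[0.09,0,0]}
    - {"translation":[0,0,0],"angular":[0.12,0,0]}
    - {"translation":[0,0,0],"angular":[0.14,0,0]}
    - {"translation":[0,0,0],"angular":[0.14,0,0]}

```text
time: 10.6
tool_pos: [0.5471, 0.2655, 0.1031]
eef_rot: [-2.34, 0.873, 1.703]
contact_force: [-2.2, -5.4, 1.6]
opening: 0.0131
```

```bash
python3 st.py
```

```text
10.6 [ 0.095   0.4402 -0.3666  0.7954  0.6969 -2.3885] 0.013072669195365906
out 0.023313711394987884 u,y -0.00025054040863497975 -0.0014099079848550508 force tool [-4.4425  0.0237  4.0468] mom [ 0.1372 -1.0752  0.4765]
angle a 0.7697227352496969 axis err [-0.0007  0.0008 -1.    ]
```

Request:
send_rows:
  deltas:
    - {"translation":[0,0,0],"angular":[0.03,0,0]}
    - {"translation":[0,0,0],"angular":[0.06,0,0]}
    - {"translation":[0,0,0],"angular":[0.09,0,0]}
    - {"translation":[0,0,0],"angular":[0.12,0,0]}
    - {"translation":[0,0,0],"angular":[0.134,0,0]}
    - {"translation":[0,0,0],"angular":[0.134,0,0]}
    - {"translation":[0,0,0],"angular":[0.134,0,0]}

```text
time: 11.3
tool_pos: [0.5469, 0.2654, 0.103]
eef_rot: [-1.919, 0.873, 1.704]
contact_force: [-1.6, -4.7, 2.3]
opening: 0.0131
```

Request:
send_rows:
  deltas:
    - {"translation":[0,0,0],"angular":[0,0,0]}
    - {"translation":[0,0,0],"angular":[0,0,0]}
    - {"translation":[0,0,0],"angular":[0,0,0]}
    - {"translation":[0,0,0],"angular":[0,0,0]}
    - {"translation":[0,0,0],"angular":[0,0,0]}
    - {"translation":[0,0,0],"angular":[0,0,0]}
    - {"translation":[0,0,0],"angular":[0,0,0]}
  gripper: 0

```text
time: 12.0
tool_pos: [0.5474, 0.266, 0.1034]
eef_rot: [-1.921, 0.872, 1.703]
contact_force: [0.8, 0.4, -0.4]
opening: 0.0853
```

Request:
send_rows:
  deltas:
    - {"translation":[-0.2,0,0],"angular":[0,0,0]}
    - {"translation":[-0.5,0,0],"angular":[0,0,0]}
    - {"translation":[-0.8,0,0],"angular":[0,0,0]}
    - {"translation":[-1,0,0],"angular":[0,0,0]}
    - {"translation":[-1,0,0],"angular":[0,0,0]}

```text
time: 12.5
tool_pos: [0.5628, 0.1683, 0.2217]
eef_rot: [-1.93, 0.873, 1.693]
contact_force: [0.5, -0.1, 0.4]
opening: 0.0852
```

```bash
python3 st.py
python3 - <<'E'
from plan import *
s=snapshot("wrist")
c=proj(s,F+.02*n)[0];x0,y0=int(c[0])-70,int(c[1])-55
cv2.imwrite("pics/w3.png",cv2.resize(s["image"][y0:y0+110,x0:x0+140,::-1],None,fx=5,fy=5,interpolation=cv2.INTER_CUBIC));print(x0,y0)
for a in(.3,.35,.4):print(a,((proj(s,F+np.array([[.041],[.02]])*b(a)+.026*n)-[x0,y0])*5).round(),((proj(s,F+.05*b(a)+.01*n)-[x0,y0])*5).round())
E
```

```text
12.5 [-0.0723  0.3817 -0.157   1.1927  0.6818 -2.1816] 0.08515396408657168
out 0.1774092302150848 u,y 0.0006348767669465473 -0.004272321466749879 force tool [-0.4559  0.0294 -0.4748] mom [ 0.0108 -0.2349  0.5579]
angle a 0.35233063112488333 axis err [-0.0007 -0.0058 -1.    ]
252 128
0.3 [[340. 470.]
 [346. 377.]] [[338. 480.]]
0.35 [[350. 470.]
 [351. 377.]] [[349. 480.]]
0.4 [[360. 470.]
 [356. 377.]] [[360. 480.]]
```

View pics/w3.png

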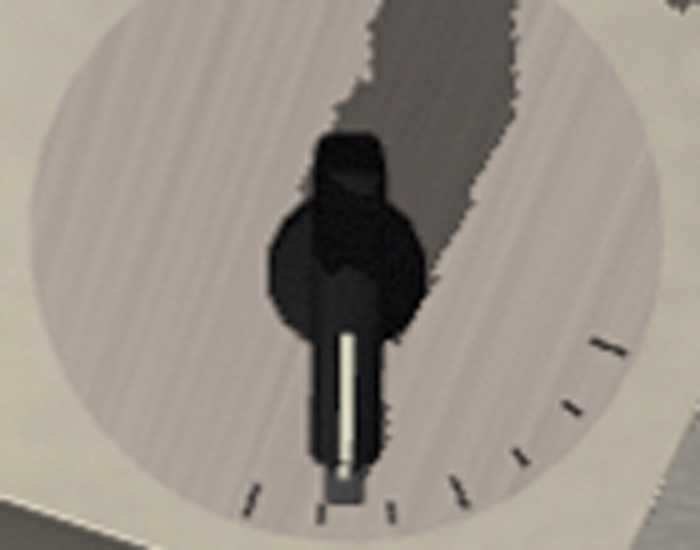

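The pointer's white line (345,470) runs straight into the tab (344,490), so the valve is lined up. Next I'll look at the lid from above.

```bash
cat >> plan.py <<'E'
def down(az): # z_t=lid y for lid x azimuth az, pointing down
    z=np.array([-np.sin(az),np.cos(az),0]);x=np.array([0,0,-1.]);return R.from_matrix(np.column_stack([x,np.cross(z,x),z]))
E
python3 - <<'E'
from plan import *
from scipy.spatial.transform import Slerp
p0,R0=tool();pT,RT=np.array([.575,-.222,.24]),down(.35)
print((R.from_euler("z",-.36)*RT).as_euler("YZX"),(R0.inv()*RT).as_rotvec())
S=Slerp([0,1],R.concatenate([R0,RT]))
W=[p0,np.array([.568,.07,.27]),np.array([.572,-.07,.27]),pT];
Rs=[R0,S(.35),S(.7),RT]
for i in range(3):print(*delta(W[i+1],Rs[i+1],W[i],Rs[i]))
E
```

```text
[ 1.5708  0.     -1.5608] [1.6255 0.374  0.6916]
[-0.683  0.259  0.14 ] [0.1811 0.0417 0.0771]
[-0.427  0.814 -0.163] [0.1811 0.0417 0.0771]
[-0.011  0.763 -0.697] [0.1552 0.0357 0.066 ]
```

Request:
send_rows:
  deltas:
    - {"translation":[-0.683,0.259,0.14],"angular":[0.181,0.042,0.077]}
    - {"translation":[-0.683,0.259,0.14],"angular":[0.181,0.042,0.077]}
    - {"translation":[-0.683,0.259,0.14],"angular":[0.181,0.042,0.077]}
    - {"translation":[-0.683,0.259,0.14],"angular":[0.181,0.042,0.077]}
    - {"translation":[-0.683,0.259,0.14],"angular":[0.181,0.042,0.077]}

```text
time: 13.05
tool_pos: [0.5663, 0.0719, 0.2685]
eef_rot: [-1.61, 1.085, 1.388]
contact_force: [0.4, -0.1, 0.4]
opening: 0.0855
```

Request:
send_rows:
  deltas:
    - {"translation":[-0.427,0.814,-0.163],"angular":[0.181,0.042,0.077]}
    - {"translation":[-0.427,0.814,-0.163],"angular":[0.181,0.042,0.077]}
    - {"translation":[-0.427,0.814,-0.163],"angular":[0.181,0.042,0.077]}
    - {"translation":[-0.427,0.814,-0.163],"angular":[0.181,0.042,0.077]}
    - {"translation":[-0.427,0.814,-0.163],"angular":[0.181,0.042,0.077]}

```text
time: 13.55
tool_pos: [0.5709, -0.0684, 0.2673]
eef_rot: [-1.309, 1.339, 1.099]
contact_force: [0.4, 0.0, -0.1]
opening: 0.0855
```

Request:
send_rows:
  deltas:
    - {"translation":[-0.011,0.763,-0.697],"angular":[0.155,0.036,0.066]}
    - {"translation":[-0.011,0.763,-0.697],"angular":[0.155,0.036,0.066]}
    - {"translation":[-0.011,0.763,-0.697],"angular":[0.155,0.036,0.066]}
    - {"translation":[-0.011,0.763,-0.697],"angular":[0.155,0.036,0.066]}
    - {"translation":[-0.011,0.763,-0.697],"angular":[0.155,0.036,0.066]}
    - {"translation":[-0.011,0.763,-0.697],"angular":[0.155,0.036,0.066]}

```text
time: 14.15
tool_pos: [0.5741, -0.2196, 0.2371]
eef_rot: [0.571, 1.569, 2.497]
contact_force: [0.4, 0.5, 0.3]
opening: 0.085
```

Run:
```python
from plan import *
o=robot.get_obs();print(o["time"],o["joints"],o["tool_pos"],delta([.575,-.222,.24],down(.35)))
S={c:snapshot(c) for c in("wrist","top","side")}
save(S["wrist"],"w4",None,1.25)
for k in("lid_fin","lid_far","lid","tub"):
    ob=[];t=k
    for c in S:
        r=place_of(k,c)
        if r: ob.append((S[c],r[0]["at"]));t+=f" {c} {np.round(r[0]['at'])} {r[0]['p']:.2f}"
    z={"lid_fin":.099,"lid_far":.07,"lid":.064,"tub":0}[k]
    print(t,"tri",*(tri(ob) if len(ob)>1 else ()),"atz",[atz(*q,z).round(4) for q in ob])
```

```text
14.15 [-0.3657  0.3412  0.0045  1.2361  0.0006 -0.7211] [ 0.5741 -0.2196  0.2371] (array([-0.019, -0.   , -0.017]), array([ 0.0017,  0.0006, -0.0004]))
lid_fin wrist [197. 320.] 0.91 top [180. 213.] 0.61 side [172. 342.] 0.96 tri [ 0.5032 -0.019   0.3324] [array([127.7, 417.4]), array([ 15.8, 113.4]), array([-15.6, -11.1])] atz [array([ 0.5831, -0.2134,  0.099 ]), array([0.5466, 0.2623, 0.099 ]), array([ 0.5805, -0.2257,  0.099 ])]
lid_far wrist [ 89. 308.] 0.64 top [209. 418.] 0.77 side [186. 370.] 0.72 tri [ 0.4875 -0.2608  0.057 ] [array([-3.6,  0.7]), array([-1.,  0.]), array([ 0. , -0.3])] atz [array([ 0.4913, -0.2598,  0.07  ]), array([ 0.4846, -0.2579,  0.07  ]), array([ 0.4807, -0.2479,  0.07  ])]
lid wrist [146. 316.] 0.57 top [186. 408.] 0.62 side [181. 353.] 0.85 tri [ 0.5413 -0.2338  0.0733] [array([ 0.6, -0.6]), array([0.8, 0.1]), array([-0. , -0.4])] atz [array([ 0.5418, -0.233 ,  0.064 ]), array([ 0.5439, -0.2354,  0.064 ]), array([ 0.5448, -0.244 ,  0.064 ])]
tub top [157. 307.] 0.51 side [198. 353.] 0.74 tri [ 0.5128 -0.0048  0.2191] [array([36.1, 12.1]), array([ -8.1, -29.1])] atz [array([0.6209, 0.0305, 0.    ]), array([ 0.5327, -0.2319,  0.    ])]
```

View pics/w4.png

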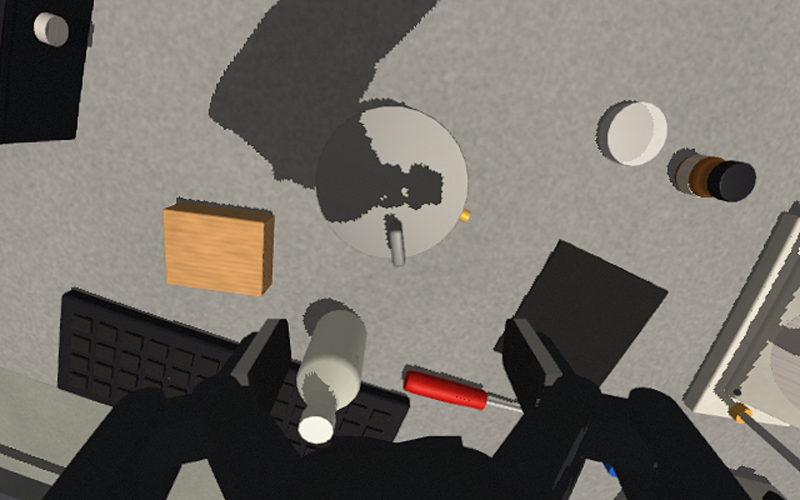

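Run:
```python
from plan import *
s=snapshot("wrist")
r=trace("lid","wrist")[0];m=r["mask"].astype(np.uint8);print(r["p"],r["rect"])
ct=max(cv2.findContours(m,0,1)[0],key=cv2.contourArea)[:,0,:]
# fit disc circle at z=.075 (upper edge) to contour, ray-cast, robust
X=np.array([atz(s,(c[1],c[0]),.0725)[:2] for c in ct])
q=least_squares(lambda p:np.hypot(*(X-p).T)-.063,[.54,-.233],loss="soft_l1",f_scale=.001);C=q.x;print("centre",C,np.std(np.clip(q.fun,-.003,.003)))
fin=atz(s,(197.,320.),.099)[:2];far=atz(s,(89.,308.),.07)[:2]
print("az",np.arctan2(*(fin-C)[::-1]),np.hypot(*(fin-C)),np.arctan2(*(C-far)[::-1]),np.hypot(*(C-far)))
im=cv2.resize(s["image"][70:225,240:390,::-1],None,fx=4,fy=4,interpolation=cv2.INTER_CUBIC)
for az,col in((.38,(0,255,0)),(.46,(0,0,255))):
    for z in(.075,.111):
        P=[np.r_[C,z]+R.from_euler("z",az).apply([x,y_,0]) for x,y_ in((.027,-.005),(.057,-.005),(.057,.005),(.027,.005))]
        cv2.polylines(im,[((proj(s,np.array(P))-[240,70])*4).astype(int)],True,col,1)
th=np.linspace(0,6.28,60)
cv2.polylines(im,[((proj(s,np.c_[C[0]+.063*np.cos(th),C[1]+.063*np.sin(th),th*0+.075])-[240,70])*4).astype(int)],True,(255,0,0),1)
cv2.imwrite("pics/w5.png",im)
```

```text
0.91 [256.1, 83.5, 374.0, 212.4]
centre [ 0.5451 -0.2344] 0.0009420804205466932
az 0.471190959258966 0.04328624587580133 0.4643744510975658 0.05975735954861451
```

View pics/w5.png

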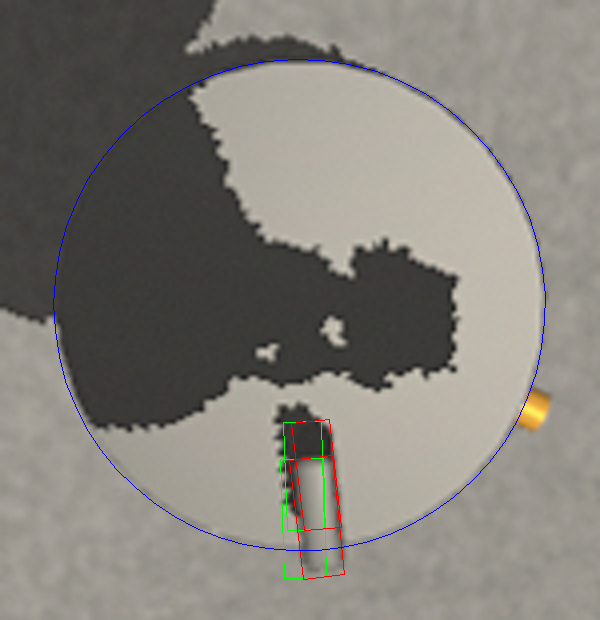

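The overlay of lid circle and fin box matches the picture at azimuth 0.47, so I can grip from that.

```bash
cat >> plan.py <<'E'
C=np.array([.5451,-.2344]);AZ=.47;ex=np.array([np.cos(AZ),np.sin(AZ),0]);ey=np.array([-np.sin(AZ),np.cos(AZ),0])
G0=np.r_[C,0]+.042*ex+[0,0,.084]; PV=np.r_[C,.070]-.060*ex
def tip(th,p0=G0,lift=0):
    Q=R.from_rotvec(-th*ey);return PV+Q.apply(p0-PV)+[0,0,lift],Q*down(AZ)
E
python3 - <<'E'
from plan import *
snapshot("top");s=snapshot("side");t=snapshot("top")
for c,S in(("top",t),("side",s)):
    r=trace("mat",c)[0];ct=max(cv2.findContours(r["mask"].astype(np.uint8),0,1)[0],key=cv2.contourArea)
    box=np.array(cv2.minAreaRect(ct)[0]);M=cv2.moments(ct);print(c,r["p"],[atz(S,(M["m01"]/M["m00"],M["m10"]/M["m00"]),.004).round(3)],atz(S,box[::-1],.004).round(3))
print(tip(0)[0],"A",delta(G0+[0,0,.06],down(AZ)))
print(robot.get_obs()["time"])
a=tip(0)
for th in np.arange(.05,.31,.05):print(round(th,2),*delta(*tip(th,lift=.002*min(1,th/.1)),*a))
E
```

```text
top 0.87 [array([0.623, 0.028, 0.004])] [0.623 0.028 0.004]
side 0.84 [array([0.623, 0.017, 0.004])] [0.622 0.021 0.004]
[ 0.5825 -0.2154  0.084 ] A (array([ 0.629, -0.065,  0.016]), array([-0.0375, -0.    , -0.0003]))
15.25
0.05 [-0.041  0.006  0.   ] [ 0.     -0.     -0.0159]
0.1 [-0.081  0.013  0.   ] [-0.     -0.     -0.0318]
0.15 [-0.114  0.022  0.   ] [ 0.     -0.     -0.0477]
0.2 [-0.147  0.032 -0.   ] [ 0.      0.     -0.0637]
0.25 [-0.179  0.044  0.   ] [ 0.      0.     -0.0796]
0.3 [-0.21   0.058  0.   ] [-0.      0.     -0.0955]
```

Request:
send_rows:
  deltas:
    - {"translation":[0.3,-0.065,0.016],"angular":[-0.0375,0,0]}
    - {"translation":[0.6,-0.065,0.016],"angular":[-0.0375,0,0]}
    - {"translation":[0.63,-0.065,0.016],"angular":[-0.0375,0,0]}
    - {"translation":[0.63,-0.065,0.016],"angular":[-0.0375,0,0]}

```text
time: 15.65
tool_pos: [0.5814, -0.215, 0.1432]
eef_rot: [0.951, 1.567, 2.991]
contact_force: [-0.7, 0.5, 0.3]
opening: 0.0857
```

Run:
```python
from plan import *
o=robot.get_obs();print(o["time"],o["tool_pos"],delta(G0,down(AZ)))
```

```text
15.65 [ 0.5814 -0.215   0.1432] (array([ 0.395, -0.007, -0.006]), array([-0.    ,  0.0007, -0.0009]))
```

Request:
send_rows:
  deltas:
    - {"translation":[0.1,-0.005,-0.003],"angular":[0,0,0]}
    - {"translation":[0.2,-0.005,-0.003],"angular":[0,0,0]}
    - {"translation":[0.3,-0.005,-0.003],"angular":[0,0,0]}
    - {"translation":[0.39,-0.005,-0.003],"angular":[0,0,0]}
    - {"translation":[0.39,-0.005,-0.003],"angular":[0,0,0]}
    - {"translation":[0.39,-0.005,-0.003],"angular":[0,0,0]}

```text
time: 16.25
tool_pos: [0.584, -0.2158, 0.0866]
eef_rot: [-3.08, 1.57, -1.039]
contact_force: [0.2, 0.1, -0.7]
opening: 0.0854
```

Request:
send_rows:
  deltas:
    - {"translation":[0,0,0],"angular":[0,0,0]}
    - {"translation":[0,0,0],"angular":[0,0,0]}
    - {"translation":[0,0,0],"angular":[0,0,0]}
    - {"translation":[0,0,0],"angular":[0,0,0]}
    - {"translation":[0,0,0],"angular":[0,0,0]}
    - {"translation":[0,0,0],"angular":[0,0,0]}
    - {"translation":[0,0,0],"angular":[0,0,0]}
    - {"translation":[0,0,0],"angular":[0,0,0]}
  gripper: 230

```text
time: 17.05
tool_pos: [0.5834, -0.2154, 0.0856]
eef_rot: [2.009, 1.57, -2.234]
contact_force: [0.1, 0.4, 2.6]
opening: 0.0091
```

Run:
```python
from plan import *
o=robot.get_obs();print(o["time"],o["tool_pos"],o["contact_force"],o["opening"],delta(G0,down(AZ)))
s=snapshot("wrist")
for k in("lid","lid_fin","lid_far"):
    r=place_of(k,"wrist");print(k,[(x["at"],round(x["p"],2)) for x in r])
print(proj(s,np.array([np.r_[C,.064],np.r_[C,0]+.042*ex+[0,0,.099],PV])))
```

```text
17.05 [ 0.5834 -0.2154  0.0856] [0.1226 0.3708 2.6053] 0.009092814130991281 (array([0.011, 0.005, 0.003]), array([ 0.    , -0.0001, -0.0002]))
lid [([169.7, 316.8], 0.71)]
lid_fin [([268.6, 319.8], 0.58)]
lid_far [([48.9, 321.0], 0.83)]
[[318.6004 170.0171]
 [318.8225 268.8466]
 [318.8545  52.0571]]
```

Gripped (9.1 mm on the 10 mm fin), and the lid is where I expected. I'll tip it about the far edge now.

Request:
send_rows:
  deltas:
    - {"translation":[-0.02,0.003,0],"angular":[0,0,-0.008]}
    - {"translation":[-0.041,0.006,0],"angular":[0,0,-0.016]}
    - {"translation":[-0.061,0.009,0],"angular":[0,0,-0.024]}
    - {"translation":[-0.081,0.013,0],"angular":[0,0,-0.032]}
    - {"translation":[-0.098,0.017,0],"angular":[0,0,-0.04]}
    - {"translation":[-0.114,0.022,0],"angular":[0,0,-0.048]}

```text
time: 17.85
tool_pos: [0.5802, -0.2171, 0.1028]
eef_rot: [-1.573, 1.419, 0.468]
contact_force: [-0.2, 0.0, -1.0]
opening: 0.009
```

```bash
cat > tp.py <<'E'
from plan import *
o=robot.get_obs();print(o["time"],o["tool_pos"],o["contact_force"],o["torque"],o["opening"])
p0,R0=tool();th=-((R0*down(AZ).inv()).as_rotvec()@ey);Q=R0*down(AZ).inv()
g=np.array([.5834,-.2154,.0856]);L=lambda P:p0+Q.apply(P-g)
print("tilt",th,"far",L(PV),"lid",L(np.r_[C,.064]))
s=snapshot("wrist")
for k in("lid","lid_far"):
    r=place_of(k,"wrist");print(k,[(x["at"],round(x["p"],2)) for x in r][:2],proj(s,L(PV if k!="lid" else np.r_[C,.064])))
E
python3 tp.py
```

```text
17.85 [ 0.5802 -0.2171  0.1028] [-0.1577  0.0102 -0.9832] [-0.111   0.1824 -0.0147] 0.00899975471279971
tilt 0.15218524364401081 far [ 0.4916 -0.2617  0.0718] lid [ 0.5453 -0.2344  0.075 ]
lid [([167.5, 319.0], 0.63)] [[318.4088 170.1006]]
lid_far [([51.5, 322.4], 0.77)] [[318.6172  52.0534]]
```

Run:
```python
from plan import *
a=tip(.15,lift=.002)
for th in(.2,.25,.3):print(th,*delta(*tip(th,lift=.002),*a))
c=tip(.3,lift=.002);print("lift",delta(c[0]+[0,0,.1],c[1],*c))
```

```text
0.2 [-0.034  0.006 -0.   ] [-0.      0.     -0.0159]
0.25 [-0.067  0.013  0.   ] [-0.      0.     -0.0318]
0.3 [-0.101  0.022 -0.   ] [-0.     -0.     -0.0477]
lift (array([-0.637, -0.197, -0.   ]), array([0., 0., 0.]))
```

Request:
send_rows:
  deltas:
    - {"translation":[-0.017,0.003,0],"angular":[0,0,-0.008]}
    - {"translation":[-0.034,0.006,0],"angular":[0,0,-0.016]}
    - {"translation":[-0.05,0.009,0],"angular":[0,0,-0.024]}
    - {"translation":[-0.067,0.013,0],"angular":[0,0,-0.032]}
    - {"translation":[-0.084,0.017,0],"angular":[0,0,-0.04]}
    - {"translation":[-0.101,0.022,0],"angular":[0,0,-0.0477]}
    - {"translation":[-0.101,0.022,0],"angular":[0,0,-0.0477]}
    - {"translation":[-0.101,0.022,0],"angular":[0,0,-0.0477]}
    - {"translation":[-0.101,0.022,0],"angular":[0,0,-0.0477]}

```text
time: 18.9
tool_pos: [0.5756, -0.2195, 0.1171]
eef_rot: [-1.572, 1.271, 0.469]
contact_force: [0.2, -0.5, -0.4]
opening: 0.009
```

```bash
python3 tp.py
python3 - <<'E'
from plan import *
s=snapshot("side");t=snapshot("wrist")
b=cv2.resize(s["image"][140:220,310:410,::-1],None,fx=4,fy=4,interpolation=cv2.INTER_CUBIC)
a=cv2.resize(t["image"][:,:,::-1],(512,320));cv2.imwrite("pics/t1.png",np.hstack([b[:,:280],a]))
E
```

```text
18.9 [ 0.5756 -0.2195  0.1171] [ 0.2014 -0.5094 -0.4168] [-0.1479  0.3034  0.0241] 0.009030798696590753
tilt 0.29986098922905796 far [ 0.492  -0.2615  0.0718] lid [ 0.5447 -0.2347  0.0838]
lid [([168.5, 315.3], 0.78)] [[318.416  170.1136]]
lid_far [([48.5, 320.5], 0.63)] [[318.631   51.9949]]
```

View pics/t1.png

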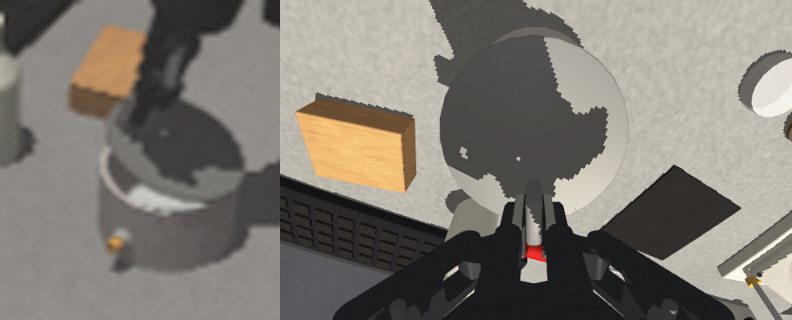

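Request:
send_rows:
  deltas:
    - {"translation":[-0.08,-0.025,0],"angular":[0,0,0]}
    - {"translation":[-0.19,-0.06,0],"angular":[0,0,0]}
    - {"translation":[-0.32,-0.1,0],"angular":[0,0,0]}
    - {"translation":[-0.45,-0.14,0],"angular":[0,0,0]}
    - {"translation":[-0.58,-0.18,0],"angular":[0,0,0]}
    - {"translation":[-0.64,-0.2,0],"angular":[0,0,0]}
    - {"translation":[-0.64,-0.2,0],"angular":[0,0,0]}

```text
time: 19.85
tool_pos: [0.5769, -0.2198, 0.2199]
eef_rot: [-1.581, 1.269, 0.46]
contact_force: [-0.4, 0.0, -0.7]
opening: 0.0094
```

```bash
python3 tp.py
python3 - <<'E'
from plan import *
a=tool();M=np.array([.6613,.046,.0256])
W=[(np.array([.605,-.13,.20]),R.from_rotvec(-.1*ey)*down(AZ)),(np.array([.64,-.01,.17]),down(AZ)),(M+[0,0,.06],down(AZ))]
for w in W:print(*delta(*w,*a));a=w
E
```

```text
19.85 [ 0.5769 -0.2198  0.2199] [-0.4159  0.0483 -0.7096] [-0.183   0.2519 -0.0194] 0.009364515865147773
tilt 0.30199665900898864 far [ 0.4935 -0.2619  0.1744] lid [ 0.5461 -0.2352  0.1865]
lid [([168.3, 317.6], 0.75)] [[318.4354 170.0856]]
lid_far [([51.8, 320.4], 0.58)] [[318.6532  51.9898]]
[ 0.237 -0.394  0.439] [-0.      0.0003  0.0633]
[ 0.256 -0.548  0.608] [0.     0.     0.0318]
[ 0.563 -0.296  0.269] [0. 0. 0.]
```

Request:
send_rows:
  deltas:
    - {"translation":[0.06,-0.1,0.11],"angular":[0,0,0.02]}
    - {"translation":[0.12,-0.2,0.22],"angular":[0,0,0.04]}
    - {"translation":[0.18,-0.3,0.33],"angular":[0,0,0.055]}
    - {"translation":[0.237,-0.394,0.439],"angular":[0,0,0.0633]}
    - {"translation":[0.237,-0.394,0.439],"angular":[0,0,0.0633]}

```text
time: 20.5
tool_pos: [0.6058, -0.127, 0.1988]
eef_rot: [-1.54, 1.472, 0.504]
contact_force: [-0.9, -0.3, -1.4]
opening: 0.0092
```

Request:
send_rows:
  deltas:
    - {"translation":[0.06,-0.14,0.15],"angular":[0,0,0.01]}
    - {"translation":[0.13,-0.27,0.3],"angular":[0,0,0.02]}
    - {"translation":[0.19,-0.4,0.45],"angular":[0,0,0.028]}
    - {"translation":[0.256,-0.548,0.608],"angular":[0,0,0.0318]}
    - {"translation":[0.256,-0.548,0.608],"angular":[0,0,0.0318]}

```text
time: 21.0
tool_pos: [0.6404, -0.0069, 0.1685]
eef_rot: [0.355, 1.568, 2.4]
contact_force: [0.0, -0.7, -1.8]
opening: 0.0092
```

Request:
send_rows:
  deltas:
    - {"translation":[0.14,-0.08,0.07],"angular":[0,0,0]}
    - {"translation":[0.28,-0.15,0.14],"angular":[0,0,0]}
    - {"translation":[0.42,-0.22,0.2],"angular":[0,0,0]}
    - {"translation":[0.563,-0.296,0.269],"angular":[0,0,0]}
    - {"translation":[0.563,-0.296,0.269],"angular":[0,0,0]}
    - {"translation":[0.563,-0.296,0.269],"angular":[0,0,0]}

```text
time: 21.6
tool_pos: [0.6611, 0.0449, 0.086]
eef_rot: [1.35, 1.57, -2.893]
contact_force: [-0.4, -0.4, 0.2]
opening: 0.0094
```

```bash
python3 tp.py
python3 - <<'E'
from plan import *
print(delta([.6613,.046,.0256],down(AZ)))
t=snapshot("wrist");save(t,"w6",None,1.0)
E
```

```text
21.6 [0.6611 0.0449 0.086 ] [-0.3733 -0.3613  0.1854] [ 0.0524 -0.0296  0.0032] 0.009431259784768399
tilt -0.0010463479019124178 far [ 0.5692 -0.0013  0.0705] lid [0.6227 0.0259 0.0644]
lid [([167.4, 317.6], 0.87)] [[318.4042 169.9637]]
lid_far [([49.7, 318.6], 0.79)] [[318.6209  51.9717]]
(array([0.416, 0.006, 0.011]), array([-0.0003, -0.0003,  0.0008]))
```

View pics/w6.png

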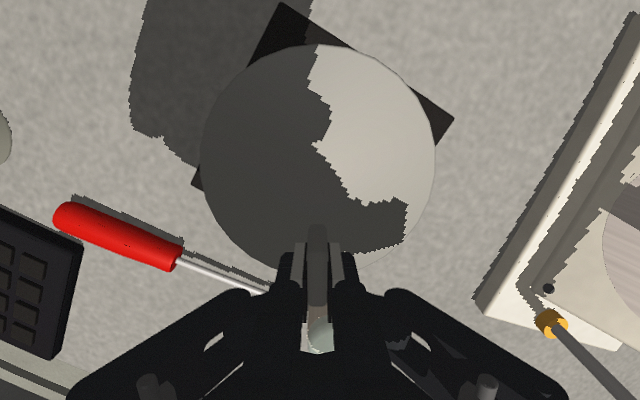

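Request:
send_rows:
  deltas:
    - {"translation":[0.08,0.006,0.01],"angular":[0,0,0]}
    - {"translation":[0.16,0.006,0.01],"angular":[0,0,0]}
    - {"translation":[0.24,0.006,0.01],"angular":[0,0,0]}
    - {"translation":[0.3,0.006,0.01],"angular":[0,0,0]}
    - {"translation":[0.34,0.006,0.01],"angular":[0,0,0]}
    - {"translation":[0.37,0.006,0.01],"angular":[0,0,0]}
    - {"translation":[0.39,0.006,0.01],"angular":[0,0,0]}
    - {"translation":[0.39,0.006,0.01],"angular":[0,0,0]}
    - {"translation":[0.39,0.006,0.01],"angular":[0,0,0]}

```text
time: 22.7
tool_pos: [0.6609, 0.0469, 0.0285]
eef_rot: [-1.778, 1.569, 0.263]
contact_force: [-0.4, -0.2, -1.2]
opening: 0.0095
```

Request:
send_rows:
  deltas:
    - {"translation":[0.01,0,0],"angular":[0,0,0]}
    - {"translation":[0.015,0,0],"angular":[0,0,0]}
    - {"translation":[0.02,0,0],"angular":[0,0,0]}
    - {"translation":[0.02,0,0],"angular":[0,0,0]}
    - {"translation":[0.02,0,0],"angular":[0,0,0]}

```text
time: 23.2
tool_pos: [0.6609, 0.0469, 0.0256]
eef_rot: [-1.773, 1.569, 0.267]
contact_force: [-0.7, -0.3, 2.9]
opening: 0.0088
```

Request:
send_rows:
  deltas:
    - {"translation":[0,0,0],"angular":[0,0,0]}
    - {"translation":[0,0,0],"angular":[0,0,0]}
    - {"translation":[0,0,0],"angular":[0,0,0]}
    - {"translation":[0,0,0],"angular":[0,0,0]}
    - {"translation":[0,0,0],"angular":[0,0,0]}
  gripper: 110

```text
time: 23.7
tool_pos: [0.6606, 0.0469, 0.0251]
eef_rot: [-1.686, 1.57, 0.355]
contact_force: [-0.4, 0.2, 0.6]
opening: 0.0484
```

Request:
send_rows:
  deltas:
    - {"translation":[-0.1,0,0],"angular":[0,0,0]}
    - {"translation":[-0.25,0,0],"angular":[0,0,0]}
    - {"translation":[-0.45,0,0],"angular":[0,0,0]}
    - {"translation":[-0.7,0,0],"angular":[0,0,0]}
    - {"translation":[-1,0,0],"angular":[0,0,0]}
    - {"translation":[-1,0,0],"angular":[0,0,0]}

```text
time: 24.3
tool_pos: [0.6647, 0.0471, 0.184]
eef_rot: [-1.946, 1.558, 0.095]
contact_force: [0.9, 0.5, 0.1]
opening: 0.0486
```

Run:
```python
from plan import *
o=robot.get_obs();print(o["time"],o["tool_pos"],o["contact_force"],o["opening"])
S={c:snapshot(c) for c in("wrist","top","side")}
for k,z in(("lid",.004),("lid_fin",.039),("lid_far",.01),("mat",0)):
    print(k,[(c,atz(S[c],r[0]["at"],z).round(3),round(r[0]["p"],2)) for c in S for r in[place_of(k,c)] if r])
for k in "wash_bottle dish sample_jar screwdriver slide_box reagent joypad".split():
    print(k,[(c,np.round(r[0]["at"])) for c in("side","top") for r in[place_of(k,c)] if r])
cv2.imwrite("pics/e.png",np.vstack([cv2.resize(S["wrist"]["image"][:,:,::-1],(480,300)),S["top"]["image"][60:260,120:600,::-1]]))
```

```text
24.3 [0.6647 0.0471 0.184 ] [0.9231 0.5453 0.1265] 0.04855661514785434
lid [('wrist', array([0.624, 0.026, 0.004]), 0.96), ('top', array([0.557, 0.283, 0.004]), 0.61), ('side', array([0.627, 0.027, 0.004]), 0.97)]
lid_fin [('wrist', array([0.657, 0.048, 0.039]), 0.68), ('side', array([0.66 , 0.04 , 0.039]), 0.77)]
lid_far [('wrist', array([0.569, 0.001, 0.01 ]), 0.98), ('top', array([ 0.271, -0.276,  0.01 ]), 0.68), ('side', array([0.56, 0.02, 0.01]), 0.61)]
mat [('side', array([0.628, 0.026, 0.   ]), 0.57)]
wash_bottle [('side', array([177., 308.])), ('top', array([118., 400.]))]
dish [('side', array([249., 351.]))]
sample_jar [('side', array([268., 335.]))]
screwdriver [('side', array([204., 270.])), ('top', array([108., 334.]))]
slide_box [('top', array([141., 455.]))]
reagent [('side', array([228., 246.]))]
joypad [('top', array([288., 417.]))]
```

View pics/e.png

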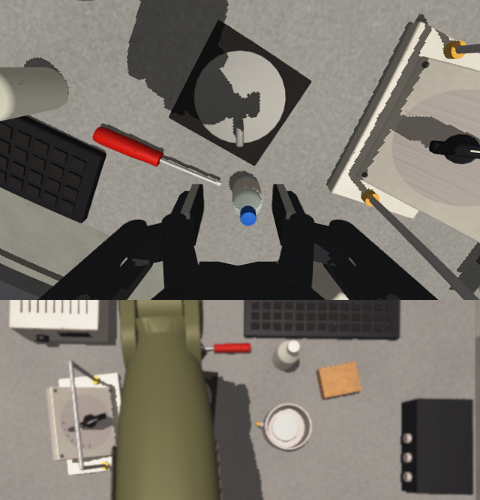

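The lid lies flat and fin up on the middle of the mat (wrist crop (240,97)), and the tub is open. The pointer still points at the tab, and the bystanders stand within a few pixels of where they were. I'm handing in.

```bash
python3 -c "
from station import robot
print(robot.close_job(), robot.get_obs()['time'])"
```

```text
the job is handed in; nothing more can be done
the job is handed in; nothing more can be done
```

I turned the valve down to the set tab, opened the chamber, and laid the lid flat, fin up, on the mat. The job was handed in at about 25 s of the 61 s allowed, and the hand-in gives no verdict.

- **Valve:** I turned it from about 1.21 to 0.35 rad. The tab measured 0.349 rad against the dial's tick marks. A close-up afterwards showed the pointer's line running straight into the tab, within about 0.03 rad by eye. The tab was not touched as far as I could see.
- **Lid tipping:** I tipped it 0.30 rad by the fin and held it there. Its far edge was about 72 mm above the bench by the arm's measured pose, still on the rim, before I lifted it clear.
- **Lid placing:** I lowered it until it touched the mat (force rose by about 4 N), then released it. The wrist and side cameras put its centre at about (0.625, 0.026), within about 5 mm of the mat's centre at (0.623, 0.027). The gripper was then clear of everything.
- **Bystanders:** All seven were found again by at least one fixed camera and were within a few pixels of their starting places.
- **Checks that disagreed:** In the last top view the arm hid the mat. The network's top-camera readings for the lid (near the panel) and its far edge (near the joypad) were wrong and I ignored them. An early side-view estimate of the tab, 0.386 rad, was coarse and I dropped it for the tick-mark fit.

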